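Hang a copper conductor through a ring current transformer for clamping

TASK

Swing the door of the small metering box wide open by its handle, so that the terminal clamp inside can be got at. Then take the longer of the two copper rods from the wooden block, lower it through the ring-shaped current transformer on the box's roof without letting it touch the ring or anything else of the box, and hold it upright, centred in the bore, with its foot well down between the clamp's jaws but clear of the clamp's base. Finish while still holding it there, for a colleague to tighten the clamp; leave the short rod and the tools lying about where they are.

Things in the scene. Friction and masses are not known exactly. Their poses are not given: they have to be found in the camera images.
- box: grey sheet-steel metering box, 160 (x) x 220 (y) x 140 mm high, fixed to the worktop. Origin at the centre of its underside; x points from the door side to the back, y to the left as seen from the robot, z up. A ring current transformer sits on the middle of its roof, a terminal clamp stands inside below it (bore, clamp).
- door (a joint): angle of the box's door about its upright hinge at the front right edge: 0 closed, 1.57 square to the front, stop at 2.0 rad. It opens towards the robot, turning anticlockwise seen from above; unlatched, light, stays where it is left; may start ajar. The door is 214 mm wide, from 8 to 136 mm above the worktop.
- door_handle (a point): middle of the door's steel bow handle: level round bar 10 mm thick, 90 mm straight length along the door's width, bar axis 40 mm out from the door's face, 112 mm above the worktop (28 mm below the roof). Axes turn with the door and equal the box's when it is closed: y along the bar, -x out of the door.
- door_hinge (a point): point on the door's upright hinge axis at the handle's height; the handle's middle is 150 mm from it along the door and 43 mm out
- bore (a point): centre of the upper mouth of the ring transformer's bore, 170 mm above the worktop, at the box's x = y = 0; z up along the bore. Moulded plastic ring, 88 mm outside, 30 mm high, 26 mm bore straight through; tabs and terminals are lower and reach 58 mm from the bore. The roof's 35 mm hole follows below.
- clamp (a point): 115 mm straight below bore: centre of the top of the base of an open brass terminal clamp on an insulator, 55 mm above the worktop. A jaw to the left and one to the right, 28 mm apart, reach 34 mm up from the base; open to the front.
- long_rod: the longer copper rod, 165 mm overall, about 0.17 kg: round shank 12 mm thick, 18 mm barrel from 114 to 128 mm above the foot, flat lug from 124 to 165 mm, 24 mm wide along the rod's x and 8 mm thick along its y, with a 10 mm hole. Origin at the centre of the foot's end face, z up along the rod. Stands with 1 degree of play in an end hole of the block, foot 10 mm above the worktop.
- lug (a point): point on the long rod's axis in its lug, 145 mm above the foot; axes of the rod
- waist (a point): point on the long rod's axis 95 mm above the foot
- short_rod: a like copper rod of only 120 mm overall, in the block's other end hole; origin at its foot. Not wanted.
- block: drilled hardwood block, 44 (x) x 130 (y) x 50 mm high, fixed to the worktop; origin at the centre of its underside; three holes of 13.5 mm, 40 mm deep, at y = -50, 0 and 50 mm, the middle one empty; which end holds the long rod varies
- spanner: combination spanner lying behind the wooden block, 175 mm long, 6 mm thick; bystander
- driver: screwdriver with dark handle lying at the right of the box, 150 mm long; bystander

How it is judged:
By the outcome, as a careful person would: the job done as asked, in the order asked, and still so for the second after the job is handed in, while the arm keeps its last pose, push and grip.
It also fails if it takes over 62 s, if anything falls off the work surface, if the arm or the gripper's body presses on something with over 40 N, if the wrist force passes 120 N, or if a joint passes its speed limit or range.

ROBOT

A 7-joint arm with a two-finger parallel gripper is mounted at the origin on a cart in front of the work surface, level with it; the furniture and walls round the work are solid. World frame = base frame: x ahead of the robot, y to its left, z up, the work surface at z = 0. Lengths are in m, angles in rad, forces in N, time in s.
With the tool pointing down it reaches from about 0.4 to 0.85 m from the base axis. Payload 10.4 kg.
Tool frame: the origin (TCP) lies at the very end of the fingers, on their centre line; the grasp point (between the pads) lies 19 mm behind it (r.pinch_z is the distance from the TCP to the grasp point, in m); z points along the fingers, y is the line along which they close (so a half turn about z gives the same grasp; the last joint's range is limited). The gripper opens to 87 mm and grips with 3 to 60 N. Pads are 19 mm wide; open, the fingers measure 117 mm over their backs; the gripper's body (75 mm by 190 mm) begins 51 mm behind the grasp point.
Start: joints at [-0.023, 0.332, -0.065, 1.46, 0.022, 1.35, -0.088], TCP at [0.625, 0, 0.223] pointing down, gripper open.
Joint ranges: [-2.6, 2.6], [-0.5, 2.12], [-1.47, 1.34], [0.16, 2.42], [-1.27, 4.41], [0.06, 2.06], [-2.6, 2.6]. Speed limits (rad/s): [2.22, 2.22, 2.79, 2.79, 3.14, 3.14, 3.14].

INTERFACE

Orientations are given as a unit quaternion [x, y, z, w].
In Python, from bench import r, camera gives the robot as it stands. The module is installed in compiled form; this text tells all that it offers.
- The arm moves only by the shell command python3 -m pendant 'ROWS' [FORCE]. ROWS is JSON, a list of rows, each an object with "dp": the shift along the tool's x, y, z as a fraction of full scale, a list of three; "rotation": the turn, a rotation vector about the tool's x, y, z as a fraction of full scale, a list of three; "jaw": the opening, from 0 (shut) to 1 (fully open). A call has 1 to 8 rows; each row is the pose to reach, as a shift and turn from the pose commanded when the call began, along the tool's axes at that moment, turning the shorter way round; what a row does not reach only later rows make up. Full scale, the value 1, is 0.15 m for a shift and 2 pi rad for a turn. A row lasts 1/8 s, in which the tool goes at most 62.5 mm and 10.7 degrees, less where a joint would pass 70% of its speed; a pose out of reach is approached as far as the arm can. A call with a number of a shift or a turn outside -1 to 1 is refused whole. A call with a gripper value outside its range is refused whole. The fingers move at their own pace and stop on an object; FORCE is the grip in N (left out, the last holds). Time passes only in rows, so rows that repeat a pose let the fingers close. It gives the time, the measured TCP pose, the force, the opening and the grip force at its end, in the units of the state.
- r.read_state(): the state, without advancing time (a new reading comes with each control period).
- camera(name): name is "scene" or "side" or "wrist"; returns a dict with "image" (384x512x3 uint8, red, green, blue), "z_map" (384x512 float32, m along the optical axis (not along the pixel's ray), 0 where there is no reading), "mtx" (3x3 intrinsics, pixels), "T" (4x4, takes a point from camera to world coordinates). Camera axes: x right, y down, z forward; pixel columns grow to the right and rows downward; lengths in m; the calibration is good to about 2 mm. A picture is of the moment at which its call begins.
- r.close_job(): hands the job in; it is judged then, once.
The state is a dict: "time": time; "joint_positions": joint angles; "joint_vel": joint speeds; "joint_torque": joint torques, N m; "ee_pos": TCP position; "eef_rot": TCP orientation; "ft_force": force on the tool from outside, world axes, zero at the start; "torque": the same for the moment, N m; "width": finger opening in m; "grip_force": force on a finger pad.
Only numpy, scipy, OpenCV 4.12 (cv2) and the standard library are available. Lean on these libraries where they do the work, as an engineer would, in place of code of your own. Each camera call takes 0.05 s, during which the arm holds its last target. There are 200 camera calls.

## Working session

There is one attempt and no reset: what is moved stays moved. The work goes in short steps, Python scripts to look and compute and a shell command to move; the robot and the scene stay as the last step left them, time stands still between calls to the robot, and variables do not carry over. Pictures are saved under pics/ and viewed, at most 13 in all, crops included, and the job is handed in when it is done.

```bash
mkdir -p pics; python3 - <<'E'
from bench import r,camera
import cv2,numpy as np
print(r.read_state())
for n in("scene","side","wrist"):
    c=camera(n);np.savez(f"pics/{n}0.npz",**c)
    cv2.imwrite(f"pics/{n}0.png",c["image"][:,:,::-1]);print(n,c["mtx"].round(1).tolist(),c["T"].round(3).tolist())
a=[cv2.imread(f"pics/{n}0.png") for n in("scene","side")]
cv2.imwrite("pics/a0.png",cv2.resize(np.vstack(a),(768-256+0,768))[:768]) 
E
```

```text
{'time': 0.0, 'joint_positions': array([-0.02257636,  0.33286593, -0.06465798,  1.46093129,  0.0216072 ,
        1.34987253, -0.08849536]), 'joint_vel': array([ 0.00169006,  0.00092997, -0.00019938, -0.00062889, -0.00047839,
        0.00153981,  0.00060109]), 'joint_torque': array([-1.20520472e-04, -6.23245955e+01,  2.44190963e-02, -3.89891267e+01,
       -6.13984605e-02,  3.97891912e-02,  1.87085252e-04]), 'ee_pos': array([ 6.24627085e-01, -4.74419730e-05,  2.21762324e-01]), 'eef_rot': array([ 7.07119470e-01,  7.07093754e-01, -5.17186695e-04, -4.58097194e-04]), 'ft_force': array([ 0.31898889,  0.59771001, -0.44595029]), 'torque': array([0.00811292, 0.02640839, 0.05278609]), 'grip_force': 0.0, 'width': 0.08698148475266929}
scene [[385.4, 0.0, 259.1], [0.0, 385.4, 187.9], [0.0, 0.0, 1.0]] [[-0.485, -0.485, 0.727, -0.093], [-0.874, 0.258, -0.411, 0.326], [0.012, -0.836, -0.549, 0.657], [0.0, 0.0, 0.0, 1.0]]
side [[497.1, 0.0, 263.9], [0.0, 497.1, 189.9], [0.0, 0.0, 1.0]] [[0.999, 0.025, -0.037, 0.668], [0.045, -0.535, 0.844, -1.246], [0.002, -0.844, -0.536, 0.878], [0.0, 0.0, 0.0, 1.0]]
wrist [[283.7, 0.0, 259.1], [0.0, 283.7, 193.1], [0.0, 0.0, 1.0]] [[1.0, 0.001, -0.002, 0.625], [0.001, -0.955, -0.297, 0.082], [-0.002, 0.297, -0.955, 0.384], [0.0, 0.0, 0.0, 1.0]]
```

View pics/scene0.png

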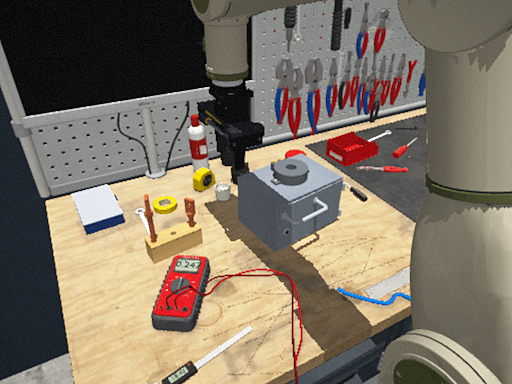

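View pics/side0.png

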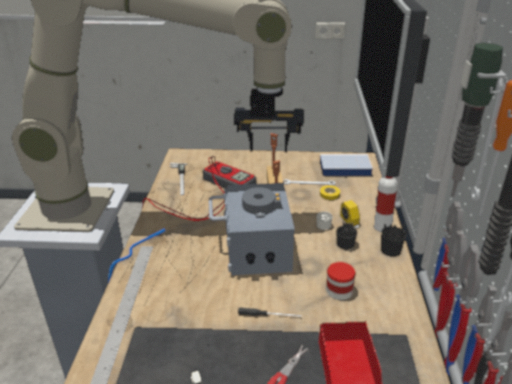

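The scene view shows the box with the ring at about (290,168) and the handle at (315,212). The block is at (175,243), with the taller rod at (150,215) and the short one at (190,210). In the side view the ring is at (261,197), the rods at (275,160) and the spanner behind the block at (310,182).

```bash
cat > h.py <<'E'
import numpy as np,cv2
from bench import r,camera
def cloud(c):
    z=c["z_map"];v,u=np.indices(z.shape);K=c["mtx"]
    P=np.stack([(u-K[0,2])/K[0,0]*z,(v-K[1,2])/K[1,1]*z,z],-1)@c["T"][:3,:3].T+c["T"][:3,3]
    P[z<=0]=np.nan;return P
def ray(c,u,v,h):
    d=c["T"][:3,:3]@np.linalg.solve(c["mtx"],[u,v,1.]);o=c["T"][:3,3];return o+d*(h-o[2])/d[2]
def circ(P):
    A=np.c_[2*P[:,:2],np.ones(len(P))];s=np.linalg.lstsq(A,(P[:,:2]**2).sum(1),rcond=None)[0]
    return s[:2],np.sqrt(s[2]+s[:2]@s[:2])
E
python3 - <<'E'
from h import *
for n in("scene","side"):
    c=dict(np.load(f"pics/{n}0.npz"));P=cloud(c);im=c["image"].astype(int)
    v,u=np.indices(im.shape[:2])
    reg=(u>230)&(u<350)&(v>145)&(v<250) if n=="scene" else (u>200)&(u<305)&(v>175)&(v<280)
    for nm,lo,hi in(("roof",.133,.146),("ring",.163,.177)):
        m=reg&(P[...,2]>lo)&(P[...,2]<hi);Q=P[m]
        rc=cv2.minAreaRect(Q[:,:2].astype(np.float32)) if len(Q)>4 else None
        print(n,nm,len(Q),rc,Q[:,2].mean() if len(Q) else 0)
    R,G,B=im[...,0],im[...,1],im[...,2]
    cop=(R>1.6*G)&(G<110)&(R>70)&(P[...,2]>.045)&((u<210)&(u>140)&(v>180)&(v<250) if n=="scene" else (u>262)&(u<290)&(v>125)&(v<190))
    k,L,S,C=cv2.connectedComponentsWithStats(cop.astype(np.uint8))
    for i in range(1,k):
        if S[i,4]>15:
            Q=P[L==i];print(n,"cop",S[i],np.nanmedian(Q,0).round(4),"zrange",np.nanpercentile(Q[:,2],[1,99]).round(3))
            for lo in(.05,.08,.11,.14):
                s=Q[(Q[:,2]>lo)&(Q[:,2]<lo+.03)]
                if len(s):print("   ",lo,s.mean(0).round(4),len(s))
    regb=(u>135)&(u<215)&(v>200)&(v<270) if n=="scene" else (u>250)&(u<310)&(v>170)&(v<195)
    Q=P[regb&~cop&(P[...,2]>.044)&(P[...,2]<.054)]
    if len(Q)>5: print("block",len(Q),cv2.minAreaRect(Q[:,:2].astype(np.float32)))
    if n=="scene":
        m=(u>280)&(u<335)&(v>190)&(v<230)&(P[...,2]>.1)&(P[...,2]<.125)
        np.save("pics/front.npy",P[m]);print("front",m.sum())
        # front face points
        F=P[(u>240)&(u<345)&(v>185)&(v<250)&(P[...,2]>.02)&(P[...,2]<.09)]
        a=cv2.fitLine(F[:,:2].astype(np.float32),cv2.DIST_HUBER,0,.01,.01).ravel();print("front line",a)
c=dict(np.load("pics/wrist0.npz"));
cv2.imwrite("pics/crop.png",np.hstack([cv2.resize(np.load("pics/scene0.npz")["image"][130:280,130:360][:,:,::-1],None,fx=2.4,fy=2.4,interpolation=2),cv2.resize(c["image"][:,:,::-1],(248,360))][:1]))
E
```

```text
scene roof 2406 ((0.5990684628486633, -0.15885785222053528), (0.1718728244304657, 0.22429433465003967), 8.326611518859863) 0.13993549568926097
scene ring 556 ((0.6049471497535706, -0.1559647023677826), (0.0929776281118393, 0.0914502665400505), 55.27167892456055) 0.16955472573405395
scene cop [145 197  11  45 189] [0.6261 0.2028 0.1178] zrange [0.05  0.175]
    0.05 [0.6277 0.2019 0.0647] 41
    0.08 [0.6276 0.2022 0.0942] 40
    0.11 [0.6262 0.2031 0.1265] 54
    0.14 [0.6212 0.2031 0.1543] 43
scene cop [185 199  10  28 171] [0.639  0.1035 0.0989] zrange [0.05  0.129]
    0.05 [0.64   0.1034 0.0629] 36
    0.08 [0.639  0.1031 0.0968] 81
    0.11 [0.6407 0.1032 0.1206] 51
block 696 ((0.5837724208831787, 0.14350590109825134), (0.15506409108638763, 0.1305008828639984), 7.669792652130127)
front 644
front line [ 0.05491707  0.9984909   0.52938277 -0.13479309]
side roof 2253 ((0.600507378578186, -0.1603240966796875), (0.16825933754444122, 0.22989165782928467), 7.734823703765869) 0.14007990798083936
side ring 567 ((0.6095184683799744, -0.1600295901298523), (0.09779844433069229, 0.09092659503221512), 40.5709342956543) 0.1694837475138461
block 98 ((0.6405488848686218, 0.13835904002189636), (0.04412214457988739, 0.07935941964387894), 6.6771745681762695)
```

View pics/crop.png

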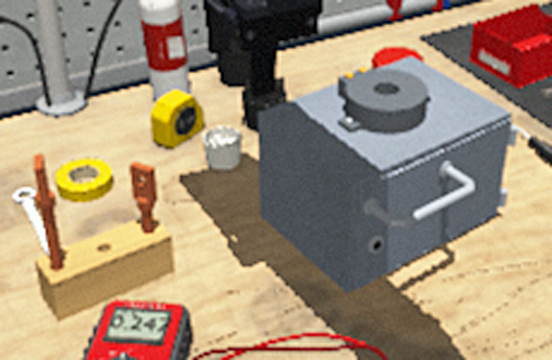

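View pics/wrist0.png

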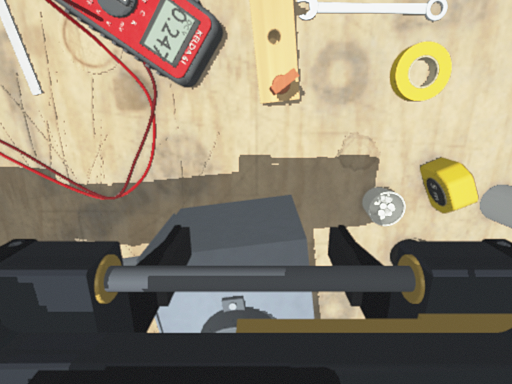

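The crop shows the handle bar from about (415,215) to (470,183) in crop pixels, and the door's outer edge standing slightly proud. The wrist view shows the block with the rod end at (283,85), the spanner behind it and the box under the gripper.

```bash
python3 - <<'E'
from h import *
S={n:dict(np.load(f"pics/{n}0.npz")) for n in("scene","side","wrist")}
C={n:cloud(c) for n,c in S.items()}
for n in S:
    P=C[n].reshape(-1,3)
    near=np.linalg.norm(P[:,:2]-[.6,-.158],axis=1)<.16
    Q=P[near&(abs(P[:,2]-.14)<.003)]
    if len(Q)>100: print(n,"roof",cv2.minAreaRect(Q[:,:2].astype(np.float32)),len(Q))
    K=P[near&(abs(P[:,2]-.17)<.003)]
    if len(K)>30:
        h=cv2.convexHull(K[:,:2].astype(np.float32))[:,0];print(n,"ring",cv2.minEnclosingCircle(h),len(K))
# slices in box frame
th=np.radians(8);Rz=np.array([[np.cos(th),-np.sin(th)],[np.sin(th),np.cos(th)]])
P=C["scene"].reshape(-1,3);v,u=np.indices(C["scene"].shape[:2]);u=u.ravel();v=v.ravel()
B=(P[:,:2]-[.602,-.159])@Rz
for lo,hi in((.03,.07),(.08,.1),(.104,.120),(.125,.134)):
    m=(P[:,2]>lo)&(P[:,2]<hi)&(abs(B[:,0])<.2)&(abs(B[:,1])<.2)
    b=B[m];print("slice",lo,m.sum())
    for y in np.arange(-.12,.2,.02):
        q=b[(b[:,1]>=y)&(b[:,1]<y+.02),0]
        if len(q):print("  y%.2f n%d x pct"%(y+.01,len(q)),np.percentile(q,[0,10,50,90]).round(3))
# wrist block
P=C["wrist"];m=(abs(P[...,2]-.05)<.004)&(P[...,1]>.05)
if m.sum()>20:
    Q=P[m];print("wrist block",m.sum(),cv2.minAreaRect(Q[:,:2].astype(np.float32)))
P=C["scene"];m=(abs(P[...,2]-.05)<.0025)&(P[...,1]>.05)&(P[...,0]>.59)&(P[...,0]<.68)&(P[...,1]<.25)
Q=P[m];print("scene block",m.sum(),cv2.minAreaRect(Q[:,:2].astype(np.float32)))
im=S["wrist"]["image"].astype(int);m=(im[...,0]>1.6*im[...,1])&(im[...,0]>70);m[:60]=0;m[110:]=0;m[:,:262]=0;m[:,305:]=0
Q=C["wrist"][m];Q=Q[Q[:,2]>.06];print("wrist cop",len(Q),np.nanmedian(Q,0),Q[:,2].max())
E
```

```text
scene roof ((0.5990684628486633, -0.15885785222053528), (0.1718728244304657, 0.22429433465003967), 8.326611518859863) 2118
scene ring ((0.6058443784713745, -0.1561490297317505), 0.04823685437440872) 475
side roof ((0.6012076139450073, -0.15982778370380402), (0.16753913462162018, 0.22902406752109528), 8.012069702148438) 1972
side ring ((0.6109338998794556, -0.1622764617204666), 0.050149932503700256) 456
wrist roof ((0.5934127569198608, -0.09636496007442474), (0.1658664494752884, 0.09525124728679657), 7.804352760314941) 6381
wrist ring ((0.5914790630340576, -0.11793321371078491), 0.012127585709095001) 125
slice 0.03 1203
  y-0.11 n31 x pct [-0.089 -0.087 -0.085 -0.083]
  y-0.09 n53 x pct [-0.087 -0.086 -0.084 -0.083]
  y-0.07 n60 x pct [-0.087 -0.086 -0.085 -0.084]
  y-0.05 n43 x pct [-0.087 -0.086 -0.085 -0.084]
  y-0.03 n43 x pct [-0.087 -0.087 -0.086 -0.084]
  y-0.01 n47 x pct [-0.089 -0.087 -0.086 -0.085]
  y0.01 n49 x pct [-0.088 -0.087 -0.086 -0.085]
  y0.03 n51 x pct [-0.088 -0.087 -0.086 -0.085]
  y0.05 n57 x pct [-0.09  -0.088 -0.087 -0.086]
  y0.07 n83 x pct [-0.092 -0.088 -0
[... 1519 characters left out ...]
  y-0.03 n16 x pct [-0.086 -0.086 -0.085 -0.084]
  y-0.01 n20 x pct [-0.088 -0.087 -0.085 -0.079]
  y0.01 n21 x pct [-0.088 -0.087 -0.086 -0.081]
  y0.03 n20 x pct [-0.088 -0.088 -0.086 -0.08 ]
  y0.05 n26 x pct [-0.088 -0.087 -0.086 -0.08 ]
  y0.07 n25 x pct [-0.088 -0.088 -0.086 -0.079]
  y0.09 n22 x pct [-0.089 -0.088 -0.087 -0.08 ]
  y0.11 n141 x pct [-0.089 -0.079 -0.023  0.059]
wrist block 4084 ((0.5492978096008301, 0.13450872898101807), (0.10056868940591812, 0.23880107700824738), 89.83997344970703)
scene block 592 ((0.6367084383964539, 0.15063470602035522), (0.04823650047183037, 0.1305008828639984), 7.669792652130127)
wrist cop 24 [0.6384077  0.09478939 0.12942195] 0.13109266425909843
```

```bash
cat >> h.py <<'E'
from scipy.spatial.transform import Rotation as Ro
def rows(targets,s=None):
    s=s or r.read_state();p=s["ee_pos"];R=Ro.from_quat(s["eef_rot"])
    print("t",round(s["time"],2),"p",p.round(4),"rv",R.as_rotvec(degrees=True).round(1),"j",s["joint_positions"].round(2),"w",round(s["width"],4),"F",s["ft_force"].round(1),"g",round(s["grip_force"],1))
    for P,Q in targets:
        d=R.inv().apply(P-p)/.15;w=(R.inv()*Q).as_rotvec()/(2*np.pi)
        print("dp",d.round(3).tolist(),"rot",w.round(4).tolist())
def tool(yaw,t,lean=None):
    """y_tool along yaw(deg) heading, tilted t deg so that body leans away from heading"""
    a,t=np.radians([yaw,t]);xd=np.array([np.cos(a),np.sin(a),0]);Z=np.array([0,0,1.])
    z=np.sin(t)*xd-np.cos(t)*Z;y=np.cos(t)*xd+np.sin(t)*Z
    return Ro.from_matrix(np.c_[np.cross(y,z),y,z])
C0=np.array([.602,-.159]);YAW=8.
def rot(d):a=np.radians(d);return np.array([[np.cos(a),-np.sin(a)],[np.sin(a),np.cos(a)]])
H=C0+rot(YAW)@[-.084,-.108]
def door(al,t=18,toolyaw=None,up=0,out=0.):
    h=H+rot(YAW+al)@[-.043-out,.150];Q=tool(YAW+al if toolyaw is None else toolyaw,t)
    return np.r_[h,.112]+Q.apply([0,0,.014-up]),Q
E
python3 -c "
from h import *
p,q=door(0,up=.1);print(p,door(0)[0],H)
rows([(np.array([.47,-.1,.23]),tool(8,0)),(p,q),door(0)])"
```

```text
[ 0.44407385 -0.13878231  0.19379086] [ 0.47467482 -0.13448163  0.09868521] [ 0.53384818 -0.27763949]
t 0.15 p [0.6247 0.     0.222 ] rv [-1.272e+02 -1.273e+02  1.000e-01] j [-0.02  0.33 -0.06  1.46  0.02  1.35 -0.09] w 0.0869 F [-0.4  0.3  0.9] g 0.0
dp [-0.667, -1.032, -0.052] rot [-0.0002, -0.0, -0.0222]
dp [-0.925, -1.204, 0.189] rot [-0.0501, 0.0035, -0.022]
dp [-0.897, -1.0, 0.823] rot [-0.0501, 0.0035, -0.022]
```

```bash
python3 -m pendant '[{"dp":[-0.3,-0.4,-0.06],"rotation":[0,0,-0.01],"jaw":0.3},{"dp":[-0.6,-0.8,-0.06],"rotation":[-0.025,0.002,-0.022],"jaw":0.3},{"dp":[-0.9,-1,-0.06],"rotation":[-0.05,0.0035,-0.022],"jaw":0.3},{"dp":[-0.92,-1,-0.06],"rotation":[-0.05,0.0035,-0.022],"jaw":0.3},{"dp":[-0.92,-1,-0.06],"rotation":[-0.05,0.0035,-0.022],"jaw":0.3},{"dp":[-0.92,-1,-0.06],"rotation":[-0.05,0.0035,-0.022],"jaw":0.3}]'
python3 -c "
from h import *
rows([door(0,up=.1),door(0,up=.05),door(0)])
c=camera('wrist');cv2.imwrite('pics/w1.png',c['image'][:,:,::-1])"
```

```text
time: 0.9
ee_pos: [0.4761, -0.1371, 0.232]
eef_rot: [0.648, 0.746, 0.118, 0.103]
ft_force: [-0.3, -0.2, 0.2]
width: 0.0349
grip_force: 0.0
t 0.9 p [ 0.4761 -0.1371  0.232 ] rv [109.5 126.1  20. ] j [ 0.22 -0.17  0.05  2.02 -0.14  1.01  0.47] w 0.0349 F [-0.3 -0.2  0.2] g 0.0
dp [0.019, -0.281, 0.176] rot [0.0002, -0.0, 0.0002]
dp [0.019, -0.281, 0.509] rot [0.0002, -0.0, 0.0002]
dp [0.019, -0.282, 0.843] rot [0.0002, -0.0, 0.0002]
```

View pics/w1.png

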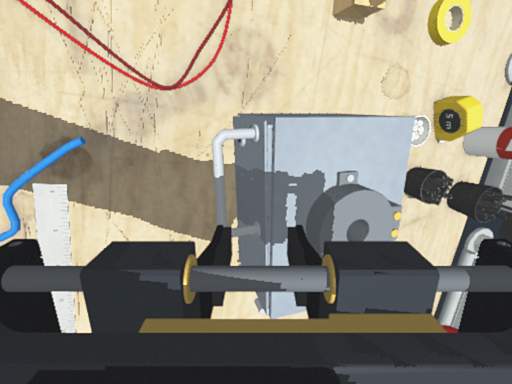

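The wrist view shows the bar running from (220,140) to (220,235), ahead of the fingers and parallel to them; the ring is at (350,225).

```bash
python3 -c "
from h import *
c=camera('wrist');P=cloud(c)[130:240,205:260].reshape(-1,3)
b=(P[:,:2]-C0)@rot(YAW);m=(abs(P[:,2]-.114)<.006)&(b[:,0]<-.1);print(m.sum());b=b[m]
print('bar x',np.percentile(b[:,0],[2,50,98]).round(4),'y',np.percentile(b[:,1],[1,99]).round(4),'z',np.percentile(P[m,2],[50,98]).round(4))
bx=b[b[:,0]<-.12];print(np.median(bx[bx[:,1]>.05,0]),np.median(bx[bx[:,1]<.04,0]))
"
python3 -m pendant '[{"dp":[0.02,-0.28,0.17],"rotation":[0,0,0],"jaw":0.3},{"dp":[0.02,-0.28,0.17],"rotation":[0,0,0],"jaw":0.3},{"dp":[0.02,-0.28,0.17],"rotation":[0,0,0],"jaw":0.3}]'
python3 -c "
from h import *
rows([door(0,up=.1),door(0,up=.05),door(0)])"
```

```text
1240
bar x [-0.1301 -0.124  -0.1015] y [-0.0119  0.0986] z [0.1162 0.118 ]
-0.1257506030358979 -0.12550024133152327
time: 1.38
ee_pos: [0.4441, -0.139, 0.1949]
eef_rot: [0.648, 0.746, 0.118, 0.103]
ft_force: [0.5, 0.1, 0.3]
width: 0.0263
grip_force: 0.0
t 1.38 p [ 0.4441 -0.139   0.1949] rv [109.5 126.1  20. ] j [ 0.23 -0.22  0.07  2.13 -0.15  0.94  0.51] w 0.0263 F [0.5 0.1 0.3] g 0.0
dp [0.001, -0.002, 0.007] rot [0.0002, 0.0, 0.0002]
dp [0.001, -0.002, 0.341] rot [0.0002, 0.0, 0.0002]
dp [0.001, -0.003, 0.674] rot [0.0002, 0.0, 0.0002]
```

```bash
python3 -m pendant '[{"dp":[0,0.007,0.2],"rotation":[0,0,0],"jaw":0.3},{"dp":[0,0.007,0.4],"rotation":[0,0,0],"jaw":0.3},{"dp":[0,0.007,0.6],"rotation":[0,0,0],"jaw":0.3},{"dp":[0,0.007,0.675],"rotation":[0,0,0],"jaw":0.3},{"dp":[0,0.007,0.675],"rotation":[0,0,0],"jaw":0.2},{"dp":[0,0.007,0.675],"rotation":[0,0,0],"jaw":0.2}]' 5
python3 -c "
from h import *
rows([door(0)]+[door(a) for a in (8,16,24,32,40,50)])"
```

```text
time: 2.12
ee_pos: [0.4757, -0.1352, 0.0997]
eef_rot: [0.648, 0.745, 0.119, 0.104]
ft_force: [1.3, -0.8, 0.6]
width: 0.0185
grip_force: 0.0
t 2.12 p [ 0.4757 -0.1352  0.0997] rv [109.5 126.   20.1] j [ 0.21 -0.03  0.07  2.19 -0.19  0.7   0.54] w 0.0185 F [ 1.3 -0.8  0.6] g 0.0
dp [0.006, -0.008, 0.004] rot [0.0004, 0.0001, -0.0]
dp [-0.04, -0.138, -0.038] rot [0.0003, 0.007, -0.0212]
dp [-0.104, -0.26, -0.078] rot [0.0003, 0.0139, -0.0423]
dp [-0.186, -0.373, -0.115] rot [0.0003, 0.0208, -0.0634]
dp [-0.283, -0.474, -0.148] rot [0.0003, 0.0277, -0.0845]
dp [-0.394, -0.561, -0.177] rot [0.0003, 0.0346, -0.1057]
dp [-0.549, -0.648, -0.205] rot [0.0003, 0.0432, -0.1321]
```

```bash
python3 -m pendant '[{"dp":[-0.04,-0.138,-0.038],"rotation":[0,0.007,-0.021],"jaw":0.2},{"dp":[-0.104,-0.26,-0.078],"rotation":[0,0.014,-0.042],"jaw":0.2},{"dp":[-0.186,-0.373,-0.115],"rotation":[0,0.021,-0.063],"jaw":0.2},{"dp":[-0.283,-0.474,-0.148],"rotation":[0,0.0277,-0.0845],"jaw":0.2},{"dp":[-0.394,-0.561,-0.177],"rotation":[0,0.0346,-0.1057],"jaw":0.2},{"dp":[-0.394,-0.561,-0.177],"rotation":[0,0.0346,-0.1057],"jaw":0.2}]' 5
python3 -c "
from h import *
rows([door(a) for a in (40,48,56,64,72,80)])"
```

```text
time: 2.88
ee_pos: [0.396, -0.2079, 0.0987]
eef_rot: [0.355, 0.922, 0.146, 0.057]
ft_force: [0.6, 0.6, -0.4]
width: 0.0173
grip_force: 0.0
t 2.88 p [ 0.396  -0.2079  0.0987] rv [ 61.7 160.1  25.4] j [ 0.35  0.04  0.28  2.12 -0.39  0.98  1.69] w 0.0173 F [ 0.6  0.6 -0.4] g 0.0
dp [0.006, 0.011, 0.004] rot [0.0002, 0.0003, -0.0003]
dp [-0.04, -0.119, -0.039] rot [0.0002, 0.0072, -0.0214]
dp [-0.104, -0.242, -0.079] rot [0.0001, 0.014, -0.0425]
dp [-0.186, -0.354, -0.115] rot [0.0001, 0.0209, -0.0637]
dp [-0.284, -0.455, -0.148] rot [0.0001, 0.0278, -0.0848]
dp [-0.395, -0.542, -0.176] rot [0.0001, 0.0347, -0.1059]
```

```bash
python3 -c "
from h import *
rows([door(a,t,8+y) for a,t,y in ((47,15,43),(54,12,46),(61,9,49),(68,6,52),(75,3,55),(80,0,58))])"
```

```text
t 2.88 p [ 0.396  -0.2079  0.0987] rv [ 61.7 160.1  25.4] j [ 0.35  0.04  0.28  2.12 -0.39  0.98  1.69] w 0.0173 F [ 0.6  0.6 -0.4] g 0.0
dp [-0.035, -0.108, -0.034] rot [0.0085, 0.0026, -0.0083]
dp [-0.092, -0.221, -0.069] rot [0.0168, 0.0046, -0.0164]
dp [-0.162, -0.326, -0.103] rot [0.0251, 0.0061, -0.0246]
dp [-0.245, -0.423, -0.133] rot [0.0334, 0.0072, -0.033]
dp [-0.339, -0.509, -0.161] rot [0.0416, 0.0079, -0.0414]
dp [-0.414, -0.565, -0.179] rot [0.0497, 0.0081, -0.0499]
```

```bash
python3 -m pendant '[{"dp":[-0.035,-0.108,-0.034],"rotation":[0.0085,0.0026,-0.0083],"jaw":0.25},{"dp":[-0.092,-0.221,-0.069],"rotation":[0.0168,0.0046,-0.0164],"jaw":0.3},{"dp":[-0.162,-0.326,-0.103],"rotation":[0.025,0.006,-0.0246],"jaw":0.3},{"dp":[-0.245,-0.423,-0.133],"rotation":[0.0334,0.0072,-0.033],"jaw":0.3},{"dp":[-0.339,-0.509,-0.161],"rotation":[0.0416,0.008,-0.0414],"jaw":0.3},{"dp":[-0.339,-0.509,-0.161],"rotation":[0.0416,0.008,-0.0414],"jaw":0.3}]' 5
python3 -c "
from h import *
rows([door(a,t,8+y) for a,t,y in ((75,3,55),(82,0,62),(89,0,69),(96,0,76),(103,0,83),(103,0,73))])"
```

```text
time: 3.62
ee_pos: [0.3811, -0.2988, 0.0974]
eef_rot: [0.233, 0.972, 0.026, 0.006]
ft_force: [-0.8, 0.3, 0.1]
width: 0.0261
grip_force: 0.0
t 3.62 p [ 0.3811 -0.2988  0.0974] rv [ 41.7 174.4   4.6] j [ 0.34  0.15  0.29  1.98 -0.11  1.04  1.78] w 0.0261 F [-0.8  0.3  0.1] g 0.0
dp [-0.002, -0.018, -0.005] rot [0.0001, -0.0002, 0.0002]
dp [-0.082, -0.121, -0.011] rot [0.0084, 0.0003, -0.0192]
dp [-0.174, -0.209, -0.015] rot [0.0084, 0.0008, -0.0386]
dp [-0.276, -0.284, -0.02] rot [0.0084, 0.0013, -0.0581]
dp [-0.387, -0.347, -0.023] rot [0.0083, 0.0019, -0.0775]
dp [-0.387, -0.347, -0.023] rot [0.0084, 0.0011, -0.0497]
```

```bash
python3 -m pendant '[{"dp":[-0.082,-0.121,-0.011],"rotation":[0.0084,0,-0.019],"jaw":0.3},{"dp":[-0.174,-0.209,-0.015],"rotation":[0.0084,0,-0.0386],"jaw":0.3},{"dp":[-0.276,-0.284,-0.02],"rotation":[0.0084,0.001,-0.058],"jaw":0.3},{"dp":[-0.387,-0.347,-0.023],"rotation":[0.0084,0.002,-0.0775],"jaw":0.3},{"dp":[-0.387,-0.347,-0.023],"rotation":[0.0084,0.002,-0.0775],"jaw":0.3}]' 5
python3 - <<'E'
from h import *
rows([door(103,0,91)])
c=camera("scene");cv2.imwrite("pics/s2.png",c["image"][:,:,::-1])
s=camera("side");np.savez("pics/scene2.npz",**c);np.savez("pics/side2.npz",**s)
E
```

```text
time: 4.25
ee_pos: [0.4086, -0.3718, 0.0974]
eef_rot: [-0.008, 1.0, 0.0, -0.001]
ft_force: [0.2, 0.5, -0.6]
width: 0.0262
grip_force: 0.0
t 4.25 p [ 0.4086 -0.3718  0.0974] rv [ 1.400e+00 -1.799e+02 -1.000e-01] j [ 0.42  0.28  0.27  1.82 -0.09  1.06  2.31] w 0.0262 F [ 0.2  0.5 -0.6] g 0.0
dp [-0.004, 0.002, -0.004] rot [0.0001, -0.0002, -0.0003]
```

View pics/s2.png

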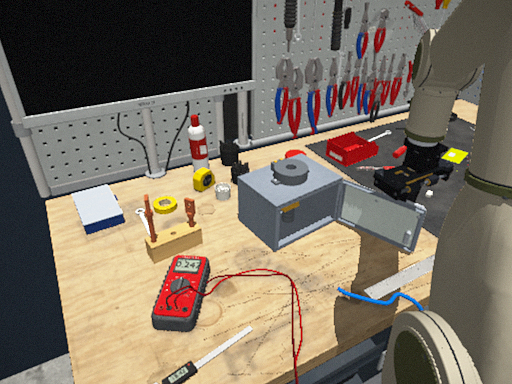

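The door stands wide open at about 100°, and the rods are untouched at (150,215) and (190,210). Next I lift off the handle.

```bash
python3 -m pendant '[{"dp":[0,0,-0.3],"rotation":[0,0,0],"jaw":0.3},{"dp":[0,0,-0.65],"rotation":[0,0,0],"jaw":0.3},{"dp":[0,0,-1],"rotation":[0,0,0],"jaw":0.3},{"dp":[0,0,-1],"rotation":[0,0,0.028],"jaw":1},{"dp":[0,0,-1],"rotation":[0,0,0.056],"jaw":1},{"dp":[0,0,-1],"rotation":[0,0,0.084],"jaw":1},{"dp":[0,0,-1],"rotation":[0,0,0.112],"jaw":1}]'
python3 -c "
from h import *
rows([(np.array([.47,-.25,.32]),tool(30,0)),(np.array([.63,.12,.31]),tool(8,0))])"
```

```text
time: 5.22
ee_pos: [0.4083, -0.371, 0.2473]
eef_rot: [0.34, 0.94, 0.0, -0.001]
ft_force: [0.3, 0.0, 0.8]
width: 0.0584
grip_force: 0.0
t 5.22 p [ 0.4083 -0.371   0.2473] rv [ -61.1 -169.2   -0. ] j [ 0.35  0.16  0.34  1.64 -0.05  1.36  1.58] w 0.0584 F [0.3 0.  0.8] g 0.0
dp [0.2, 0.883, -0.484] rot [-0.0001, -0.0003, 0.0563]
dp [0.957, 3.462, -0.417] rot [-0.0002, -0.0003, 0.1174]
```

```bash
python3 -m pendant '[{"dp":[0.07,0.3,-0.25],"rotation":[0,0,0.02],"jaw":1},{"dp":[0.14,0.6,-0.45],"rotation":[0,0,0.04],"jaw":1},{"dp":[0.25,0.95,-0.45],"rotation":[0,0,0.065],"jaw":1},{"dp":[0.25,0.95,-0.45],"rotation":[0,0,0.09],"jaw":1},{"dp":[0.25,0.95,-0.45],"rotation":[0,0,0.117],"jaw":1},{"dp":[0.25,0.95,-0.45],"rotation":[0,0,0.117],"jaw":1}]'
python3 -c "
from h import *
rows([(np.array([.63,.12,.31]),tool(8,0))])"
```

```text
time: 5.98
ee_pos: [0.4694, -0.2373, 0.3147]
eef_rot: [0.652, 0.758, -0.0, -0.001]
ft_force: [0.9, 0.3, 0.3]
width: 0.087
grip_force: 0.0
t 5.97 p [ 0.4694 -0.2373  0.3147] rv [-1.173e+02 -1.364e+02  1.000e-01] j [ 0.14  0.07  0.26  1.58 -0.02  1.49  0.55] w 0.087 F [0.9 0.3 0.3] g 0.0
dp [2.195, 1.414, 0.031] rot [-0.0003, -0.0002, 0.0016]
```

```bash
python3 -m pendant '[{"dp":[0.33,0.23,0],"rotation":[0,0,0],"jaw":1},{"dp":[0.66,0.46,0],"rotation":[0,0,0],"jaw":1},{"dp":[1,0.7,0],"rotation":[0,0,0],"jaw":1}]' >/dev/null
python3 -m pendant '[{"dp":[0.33,0.23,0],"rotation":[0,0,0],"jaw":1},{"dp":[0.66,0.46,0],"rotation":[0,0,0],"jaw":1},{"dp":[1,0.7,0.03],"rotation":[0,0,0],"jaw":1},{"dp":[1,0.7,0.03],"rotation":[0,0,0],"jaw":1},{"dp":[1,0.7,0.03],"rotation":[0,0,0],"jaw":1}]'
python3 - <<'E'
from h import *
rows([])
c=camera("wrist");np.savez("pics/w3.npz",**c)
P=cloud(c);im=c["image"].astype(int)
m=((im[...,0]>1.5*im[...,1])&(im[...,0]>60)&(P[...,2]>.11)&(P[...,1]>.05)).astype(np.uint8)
k,L,S,C=cv2.connectedComponentsWithStats(m)
for i in range(1,k):
    if S[i,4]>20:print(S[i],np.nanmedian(P[L==i],0).round(4),np.nanmax(P[L==i][:,2]))
cv2.imwrite("pics/w3.png",c["image"][:,:,::-1])
E
```

```text
time: 6.98
ee_pos: [0.6322, 0.0898, 0.3096]
eef_rot: [0.651, 0.759, -0.001, -0.001]
ft_force: [0.1, -0.4, -0.4]
width: 0.0871
grip_force: 0.0
t 6.97 p [0.6322 0.0898 0.3096] rv [-117.1 -136.5    0.2] j [-0.23  0.34  0.02  1.28 -0.01  1.53 -0.06] w 0.0871 F [ 0.1 -0.4 -0.4] g 0.0
[267  68  24  20 288] [0.6331 0.1986 0.1746] 0.17714418675851606
[263 158  19  15 146] [0.6452 0.1022 0.1295] 0.1323686336740026
```

View pics/w3.png

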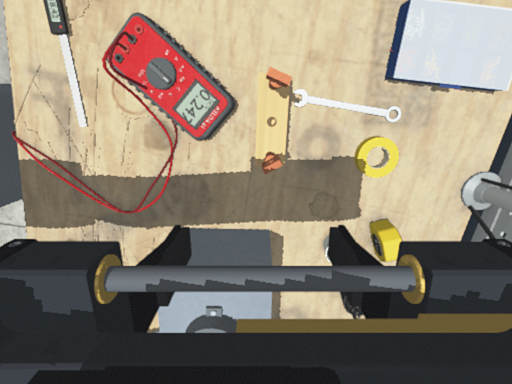

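The wrist view shows the long rod's lug at (279,78), the short rod at (272,162) and the empty middle hole at (272,121).

```bash
cat > lug.py <<'E'
from h import *
def lug(c,zmin=.171,zmax=.182,box=None):
    P=cloud(c);im=c["image"].astype(int)
    m=(im[...,0]>1.4*im[...,1])&(im[...,0]>60)&(P[...,2]>zmin)&(P[...,2]<zmax)&(P[...,1]>.15)
    v,u=np.nonzero(m);Q=np.array([ray(c,a,b,.175) for a,b in zip(u,v)])
    w,V=np.linalg.eigh(np.cov(Q[:,:2].T));mr=cv2.minAreaRect(Q[:,:2].astype(np.float32))
    print(len(Q),"mean",Q.mean(0).round(4),"rect",mr,"long axis deg",np.degrees(np.arctan2(V[1,1],V[0,1])).round(1),"sd",np.sqrt(w).round(4),"z",np.median(P[m][:,2]))
E
python3 - <<'E'
from lug import *
lug(dict(np.load("pics/w3.npz")));lug(dict(np.load("pics/w3.npz")),.174)
rows([])
E
```

```text
214 mean [0.6338 0.2002 0.175 ] rect ((0.6340203285217285, 0.20010188221931458), (0.008028405718505383, 0.02334846556186676), 75.82659912109375) long axis deg 165.2 sd [0.0023 0.0067] z 0.175042689058215
191 mean [0.634  0.2003 0.175 ] rect ((0.6340667009353638, 0.20028579235076904), (0.007649020291864872, 0.02334846556186676), 75.82659912109375) long axis deg 165.2 sd [0.0022 0.0067] z 0.17509862449803998
t 7.03 p [0.6323 0.0888 0.3101] rv [-117.3 -136.4    0.2] j [-0.23  0.34  0.02  1.28 -0.01  1.53 -0.06] w 0.0871 F [-0.2  0.3  0.3] g 0.0
```

```bash
python3 -c "
from h import *
rows([(np.array([.634,.2,.22]),tool(75.2,0))])"
python3 -m pendant '[{"dp":[0.2,0,0.1],"rotation":[0,0,-0.027],"jaw":1},{"dp":[0.4,-0.03,0.2],"rotation":[0,0,-0.055],"jaw":0.8},{"dp":[0.6,-0.07,0.35],"rotation":[0,0,-0.082],"jaw":0.6},{"dp":[0.735,-0.09,0.5],"rotation":[0,0,-0.11],"jaw":0.6},{"dp":[0.735,-0.09,0.6],"rotation":[0,0,-0.138],"jaw":0.6},{"dp":[0.735,-0.09,0.6],"rotation":[0,0,-0.166],"jaw":0.6},{"dp":[0.735,-0.09,0.6],"rotation":[0,0,-0.187],"jaw":0.6},{"dp":[0.735,-0.09,0.6],"rotation":[0,0,-0.187],"jaw":0.6}]'
python3 -c "
from h import *
rows([(np.array([.634,.2,.22]),tool(75.2,0)),(np.array([.634,.2,.138]),tool(75.2,0))])
c=camera('wrist');cv2.imwrite('pics/w4.png',c['image'][:,:,::-1])"
```

```text
t 7.03 p [0.6323 0.0888 0.3101] rv [-117.3 -136.4    0.2] j [-0.23  0.34  0.02  1.28 -0.01  1.53 -0.06] w 0.0871 F [-0.2  0.3  0.3] g 0.0
dp [0.731, 0.124, 0.6] rot [-0.0003, -0.0002, -0.1849]
time: 8.02
ee_pos: [0.6026, 0.1954, 0.2205]
eef_rot: [0.124, 0.992, -0.0, -0.001]
ft_force: [-0.1, -0.6, 0.5]
width: 0.0525
grip_force: 0.0
t 8.03 p [0.6026 0.1954 0.2205] rv [ -22.2 -178.5    0. ] j [-0.24  0.36 -0.2   1.43  0.07  1.36  0.89] w 0.0525 F [-0.1 -0.6  0.5] g 0.0
dp [-0.195, 0.081, 0.003] rot [-0.0001, -0.0003, 0.0017]
dp [-0.196, 0.081, 0.55] rot [-0.0001, -0.0003, 0.0017]
```

```bash
python3 -m pendant '[{"dp":[-0.195,0.081,0],"rotation":[0,0,0.0017],"jaw":0.6},{"dp":[-0.195,0.081,0],"rotation":[0,0,0.0017],"jaw":0.6},{"dp":[-0.195,0.081,0.2],"rotation":[0,0,0.0017],"jaw":0.6},{"dp":[-0.195,0.081,0.4],"rotation":[0,0,0.0017],"jaw":0.6},{"dp":[-0.195,0.081,0.55],"rotation":[0,0,0.0017],"jaw":0.6},{"dp":[-0.195,0.081,0.55],"rotation":[0,0,0.0017],"jaw":0.6},{"dp":[-0.195,0.081,0.55],"rotation":[0,0,0.0017],"jaw":0.6}]'
python3 -c "
from h import *
rows([(np.array([.634,.2,.138]),tool(75.2,0))])
c=camera('scene');cv2.imwrite('pics/s5.png',cv2.resize(c['image'][150:280,100:270,::-1],None,fx=4,fy=4))"
```

```text
time: 8.95
ee_pos: [0.6339, 0.2018, 0.1388]
eef_rot: [0.128, 0.992, 0.0, -0.001]
ft_force: [0.8, -0.1, 0.4]
width: 0.0522
grip_force: 0.0
t 8.95 p [0.6339 0.2018 0.1388] rv [-2.310e+01 -1.785e+02 -1.000e-01] j [-0.24  0.48 -0.19  1.44  0.09  1.23  0.88] w 0.0522 F [ 0.8 -0.1  0.4] g 0.0
dp [-0.004, -0.011, 0.005] rot [0.0001, -0.0002, 0.0002]
```

View pics/s5.png

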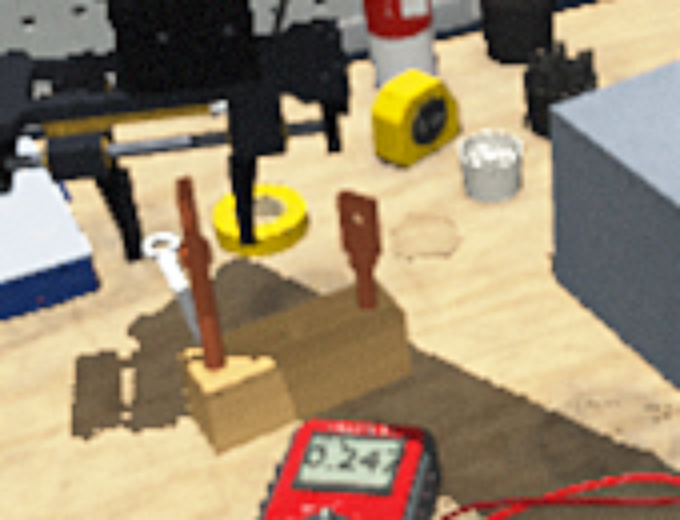

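The fingers straddle the long rod's lug, at crop (130,230) and (248,230), with the rod between them at (190,230). I close the gripper.

```bash
python3 -m pendant '[{"dp":[-0.004,-0.011,0],"rotation":[0,0,0],"jaw":0.3},{"dp":[-0.004,-0.011,0],"rotation":[0,0,0],"jaw":0.1},{"dp":[-0.004,-0.011,0],"rotation":[0,0,0],"jaw":0},{"dp":[-0.004,-0.011,0],"rotation":[0,0,0],"jaw":0},{"dp":[-0.004,-0.011,0],"rotation":[0,0,0],"jaw":0},{"dp":[-0.004,-0.011,0],"rotation":[0,0,0],"jaw":0},{"dp":[-0.004,-0.011,0],"rotation":[0,0,0],"jaw":0},{"dp":[-0.004,-0.011,0],"rotation":[0,0,0],"jaw":0}]' 45
python3 -m pendant '[{"dp":[0,0,-0.1],"rotation":[0,0,0],"jaw":0},{"dp":[0,0,-0.25],"rotation":[0,0,0],"jaw":0},{"dp":[0,0,-0.5],"rotation":[0,0,0],"jaw":0},{"dp":[0,0,-0.75],"rotation":[0,0,0],"jaw":0},{"dp":[0,0,-1],"rotation":[0,0,0],"jaw":0},{"dp":[0,0,-1],"rotation":[0,0,0],"jaw":0}]'
python3 -c "
from h import *
rows([])"
```

```text
time: 10.0
ee_pos: [0.6344, 0.2004, 0.1385]
eef_rot: [0.128, 0.992, 0.0, -0.0]
ft_force: [-0.0, 0.4, 5.0]
width: 0.0075
grip_force: 45.3
time: 10.75
ee_pos: [0.635, 0.2005, 0.2916]
eef_rot: [0.128, 0.992, 0.001, 0.001]
ft_force: [-0.6, 0.3, -0.9]
width: 0.0076
grip_force: 45.4
t 10.75 p [0.635  0.2005 0.2916] rv [ 23.  178.4   0.2] j [-0.25  0.41 -0.18  1.22  0.07  1.52  0.9 ] w 0.0076 F [-0.6  0.3 -0.9] g 45.4
```

```bash
cat > meas.py <<'E'
from h import *
def fitc(Q):
    for _ in range(4):
        c,R=circ(Q);e=abs(np.linalg.norm(Q[:,:2]-c,axis=1)-R);Q=Q[e<max(.0015,2*np.median(e))]
    return c.round(4),round(R,4),len(Q)
def ring(c,n):
    P=cloud(c);v,u=np.indices(P.shape[:2]);nr=np.linalg.norm(P[...,:2]-[.606,-.158],axis=2)<.075
    m=(nr&(abs(P[...,2]-.17)<.0045)).astype(np.uint8)
    k,L,S,_=cv2.connectedComponentsWithStats(m);i=1+np.argmax(S[1:,4]);m=(L==i).astype(np.uint8)
    cs,hh=cv2.findContours(m,cv2.RETR_CCOMP,cv2.CHAIN_APPROX_NONE)
    for q,h in zip(cs,hh[0]):
        if len(q)<12:continue
        Q=np.array([ray(c,a,b,.17) for a,b in q[:,0]]);print(n,"hole" if h[3]>=0 else "outer",fitc(Q))
def rod(c,n,zlo,zhi,near):
    # axis by rays: column/edge midpoint of copper mask, as points on camera-facing plane via depth + radius
    P=cloud(c);im=c["image"].astype(int);m=(im[...,0]>1.5*im[...,1])&(im[...,0]>50)&(np.linalg.norm(P[...,:2]-near,axis=2)<.05)&(P[...,2]>zlo)&(P[...,2]<zhi)
    out=[]
    for v in np.unique(np.nonzero(m)[0]):
        u=np.nonzero(m[v])[0]
        if len(u)<3:continue
        p=P[v,u];d=p.mean(0)-c["T"][:3,3];d[2]=0;d/=np.linalg.norm(d);out.append(np.median(p,0)+d*.0055)
    out=np.array(out);h=out[:,2];f=[np.polyfit(h,out[:,k],1) for k in(0,1)]
    print(n,len(out),"z",h.min().round(3),h.max().round(3),"axis at zmid",[np.polyval(g,h.mean()).round(4) for g in f],"tilt deg",[np.degrees(g[0]).round(2) for g in f])
E
python3 - <<'E'
from meas import *
for f in("scene0","side0","scene2","side2"):ring(dict(np.load(f"pics/{f}.npz")),f)
s=r.read_state();print(s["ee_pos"])
for n in("scene","side"):
    c=camera(n);np.savez(f"pics/{n}6.npz",**c);ring(c,n);rod(c,n,.155,.255,s["ee_pos"][:2])
E
```

```text
scene0 outer (array([ 0.6011, -0.1556]), np.float64(0.0452), 45)
scene0 hole (array([ 0.5991, -0.1565]), np.float64(0.012), 20)
side0 outer (array([ 0.6066, -0.1637]), np.float64(0.0454), 44)
side0 hole (array([ 0.6045, -0.163 ]), np.float64(0.0134), 20)
scene2 outer (array([ 0.6004, -0.1563]), np.float64(0.0448), 52)
scene2 hole (array([ 0.6005, -0.1572]), np.float64(0.0129), 16)
side2 outer (array([ 0.6066, -0.1634]), np.float64(0.0452), 45)
side2 hole (array([ 0.604 , -0.1648]), np.float64(0.0123), 18)
[0.63502361 0.20045434 0.29162409]
scene outer (array([ 0.6013, -0.1557]), np.float64(0.0452), 49)
scene hole (array([ 0.5992, -0.1565]), np.float64(0.012), 19)
scene 36 z 0.166 0.254 axis at zmid [np.float64(0.6342), np.float64(0.2011)] tilt deg [np.float64(-0.06), np.float64(-0.07)]
side outer (array([ 0.6065, -0.1635]), np.float64(0.0453), 44)
side hole (array([ 0.6051, -0.1646]), np.float64(0.0127), 16)Traceback (most recent call last):
  File "<stdin>", line 5, in <module>
  File "meas.py", line 22, in rod
    out=np.array(out);h=out[:,2];f=[np.polyfit(h,out[:,k],1) for k in(0,1)]
                        ~~~^^^^^
IndexError: too many indices for array: array is 1-dimensional, but 2 were indexed
```

```bash
python3 -c "
from h import *
rows([(np.array([.66,.06,.335]),tool(75,0)),(np.array([.70,-.186,.335]),tool(75,0))])"
```

```text
t 10.85 p [0.6339 0.1999 0.2873] rv [ -22.9 -178.4    0. ] j [-0.25  0.41 -0.18  1.23  0.07  1.51  0.9 ] w 0.0074 F [ 0.1 -0.7 -1.9] g 45.4
dp [-0.404, -0.859, -0.318] rot [-0.0001, -0.0004, 0.0009]
dp [-1.077, -2.378, -0.319] rot [-0.0001, -0.0004, 0.0009]
```

```bash
python3 -m pendant '[{"dp":[-0.05,-0.1,-0.2],"rotation":[0,0,0],"jaw":0},{"dp":[-0.15,-0.3,-0.32],"rotation":[0,0,0],"jaw":0},{"dp":[-0.28,-0.6,-0.32],"rotation":[0,0,0],"jaw":0},{"dp":[-0.4,-0.9,-0.32],"rotation":[0,0,0],"jaw":0}]' >/dev/null
python3 -m pendant '[{"dp":[-0.15,-0.3,0],"rotation":[0,0,0],"jaw":0},{"dp":[-0.28,-0.6,0],"rotation":[0,0,0],"jaw":0},{"dp":[-0.4,-0.9,0],"rotation":[0,0,0],"jaw":0}]' >/dev/null
python3 -m pendant '[{"dp":[-0.15,-0.3,0],"rotation":[0,0,0],"jaw":0},{"dp":[-0.25,-0.58,0],"rotation":[0,0,0],"jaw":0},{"dp":[-0.27,-0.58,0],"rotation":[0,0,0],"jaw":0},{"dp":[-0.27,-0.58,0],"rotation":[0,0,0],"jaw":0}]'
python3 - <<'E'
from meas import *
rows([])
c=camera("wrist");np.savez("pics/w7.npz",**c);cv2.imwrite("pics/w7.png",c["image"][:,:,::-1])
ring(c,"wrist")
E
```

```text
time: 12.22
ee_pos: [0.6989, -0.1854, 0.3335]
eef_rot: [0.127, 0.992, 0.0, -0.003]
ft_force: [-0.3, 0.5, -2.1]
width: 0.0074
grip_force: 45.5
t 12.22 p [ 0.6989 -0.1854  0.3335] rv [-2.290e+01 -1.782e+02 -1.000e-01] j [ 0.21  0.55 -0.03  0.92  0.02  1.67  1.5 ] w 0.0074 F [-0.3  0.5 -2.1] g 45.5
wrist outer (array([ 0.6047, -0.158 ]), np.float64(0.043), 235)
wrist hole (array([ 0.6048, -0.1581]), np.float64(0.0133), 72)
```

View pics/w7.png

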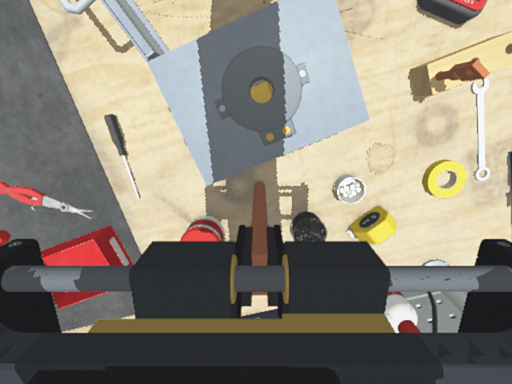

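The wrist view shows the ring's bore at (261,91) with the brass clamp below it, and the rod hanging from (262,260) to its foot at (260,183).

```bash
python3 - <<'E'
from meas import *
c=dict(np.load("pics/w7.npz"));p=r.read_state()["ee_pos"]
P=cloud(c);im=c["image"].astype(int)
m=(im[...,0]>1.4*im[...,1])&(im[...,0]>40);m[:175]=0;m[275:]=0;m[:,:240]=0;m[:,285:]=0
m&=(P[...,2]>.17)&(np.linalg.norm(P[...,:2]-p[:2],axis=2)<.04)
print(m.sum(),"z",np.percentile(P[m][:,2],[0,2,50,98]).round(4))
o=c["T"][:3,3];rows_=[]
for v in range(176,260,6):
    u=np.nonzero(m[v])[0]
    if len(u)<4:continue
    q=np.nanmedian(P[v,u],0);d=q-o;d[2]=0;d/=np.linalg.norm(d)
    print(v,u.min(),u.max(),"axis-TCP mm",((q+d*.0058)[:2]-p[:2]).__mul__(1000).round(1),"z",q[2].round(3))
s=camera("scene");rod(s,"scene",.2,.3,p[:2]);print(p)
E
```

```text
1144 z [0.2081 0.2172 0.3383 0.3706]
182 257 261 axis-TCP mm [-0.7 -0.8] z 0.21
188 254 264 axis-TCP mm [ 0.1 -0.8] z 0.231
194 254 264 axis-TCP mm [ 0.  -0.9] z 0.25
200 254 264 axis-TCP mm [ 0.6 -0.9] z 0.267
206 253 265 axis-TCP mm [ 0.8 -0.8] z 0.282
212 253 265 axis-TCP mm [ 0.7 -0.6] z 0.295
218 252 266 axis-TCP mm [ 0.9 -0.9] z 0.306
224 252 267 axis-TCP mm [-5.   0.9] z 0.332
230 253 266 axis-TCP mm [-5.1  0.8] z 0.341
236 254 266 axis-TCP mm [-5.1  1.2] z 0.349
242 252 266 axis-TCP mm [-5.   0.6] z 0.357
248 252 266 axis-TCP mm [-4.9  0.5] z 0.363
254 251 267 axis-TCP mm [-4.9  0.4] z 0.369
scene 32 z 0.21 0.298 axis at zmid [np.float64(0.6983), np.float64(-0.1846)] tilt deg [np.float64(0.43), np.float64(-0.84)]
[ 0.69902664 -0.18461498  0.33398102]
```

```bash
python3 -c "
from h import *
rows([(np.array([.6045,-.1572,.334]),tool(75,0))])"
python3 -m pendant '[{"dp":[0.2,0.01,0],"rotation":[0,0,0],"jaw":0},{"dp":[0.4,0.02,0],"rotation":[0,0,0],"jaw":0},{"dp":[0.62,0.02,0],"rotation":[0,0,0],"jaw":0},{"dp":[0.65,0.02,0],"rotation":[0,0,0],"jaw":0},{"dp":[0.65,0.02,0],"rotation":[0,0,0],"jaw":0}]'
python3 -c "
from h import *
rows([(np.array([.6045,-.1572,.334]),tool(75,0))])"
```

```text
t 12.32 p [ 0.6991 -0.1843  0.3345] rv [-2.280e+01 -1.783e+02 -1.000e-01] j [ 0.21  0.55 -0.03  0.92  0.02  1.67  1.5 ] w 0.0076 F [ 0.4  0.3 -0.9] g 45.5
dp [0.656, 0.016, 0.006] rot [0.0001, -0.0006, 0.0012]
time: 12.95
ee_pos: [0.6057, -0.1577, 0.3358]
eef_rot: [0.127, 0.992, -0.0, -0.001]
ft_force: [-0.5, -0.7, -1.6]
width: 0.0078
grip_force: 45.5
t 12.95 p [ 0.6057 -0.1577  0.3358] rv [ -22.8 -178.4    0. ] j [ 0.22  0.31 -0.05  1.26  0.01  1.58  1.49] w 0.0078 F [-0.5 -0.7 -1.6] g 45.5
dp [0.009, 0.001, 0.012] rot [-0.0, -0.0003, 0.0011]
```

```bash
python3 -m pendant '[{"dp":[0.009,0.001,0.05],"rotation":[0,0,0.001],"jaw":0},{"dp":[0.009,0.001,0.1],"rotation":[0,0,0.001],"jaw":0},{"dp":[0.009,0.001,0.15],"rotation":[0,0,0.001],"jaw":0},{"dp":[0.009,0.001,0.18],"rotation":[0,0,0.001],"jaw":0},{"dp":[0.009,0.001,0.18],"rotation":[0,0,0.001],"jaw":0},{"dp":[0.009,0.001,0.18],"rotation":[0,0,0.001],"jaw":0}]'
python3 - <<'E'
from meas import *
rows([(np.array([.6045,-.1572,.308]),tool(75,0))])
ims=[]
for n,(u,v) in dict(scene=(290,160),side=(261,190),wrist=(261,210)).items():
    c=camera(n);np.savez(f"pics/{n}8.npz",**c)
    ims.append(cv2.resize(c["image"][v-50:v+50,u-40:u+40,::-1],None,fx=3.2,fy=3.2,interpolation=cv2.INTER_CUBIC))
cv2.imwrite("pics/m8.png",np.hstack(ims))
p=r.read_state()["ee_pos"];c=dict(np.load("pics/scene8.npz"));ring(c,"scene");rod(c,"scene",.185,.275,p[:2]);print(p)
E
```

```text
time: 13.7
ee_pos: [0.6043, -0.158, 0.3087]
eef_rot: [0.131, 0.991, -0.0, -0.001]
ft_force: [-0.3, 0.1, -0.8]
width: 0.0073
grip_force: 45.5
t 13.7 p [ 0.6043 -0.158   0.3087] rv [ -23.5 -178.3    0. ] j [ 0.22  0.31 -0.05  1.32  0.02  1.52  1.48] w 0.0073 F [-0.3  0.1 -0.8] g 45.5
dp [0.0, 0.005, 0.004] rot [-0.0001, -0.0003, -0.0001]
scene outer (array([ 0.5992, -0.1565]), np.float64(0.044), 53)
scene hole (array([ 0.6005, -0.1574]), np.float64(0.0128), 15)
scene 33 z 0.187 0.273 axis at zmid [np.float64(0.6035), np.float64(-0.1585)] tilt deg [np.float64(0.91), np.float64(-0.42)]
[ 0.60428996 -0.1579491   0.30870934]
```

View pics/m8.png

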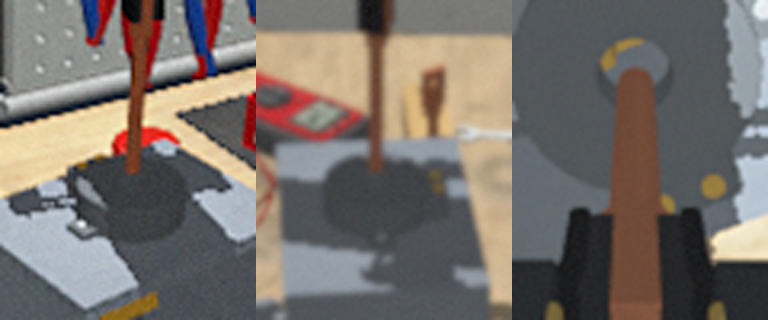

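The left and middle crops show the rod standing over the ring's centre. In the wrist crop (right) it is laterally centred, with the bore at 600–671 and the rod at 613–657.

```bash
python3 - <<'E'
from meas import *
c=dict(np.load("pics/wrist8.npz"));p=r.read_state()["ee_pos"];P=cloud(c);im=c["image"].astype(int)
m=(im[...,0]>1.5*im[...,1])&(im[...,0]>40)&(im[...,2]>.3*im[...,1]);m[:170]=0;m[222:]=0;m[:,:245]=0;m[:,278:]=0
k,L,S,_=cv2.connectedComponentsWithStats(m.astype(np.uint8));i=1+np.argmax(S[1:,4]);v,u=np.nonzero(L==i)
tip=v.min();ut=u[v==tip+3];print("tip row",tip,"cols",ut.min(),ut.max(),"z there",np.nanmedian(P[tip:tip+4,ut.min():ut.max()][...,2]))
fz=p[2]-.1285;e=ray(c,(ut.min()+ut.max())/2,tip-.5,fz);x=Ro.from_quat(r.read_state()["eef_rot"]).apply([1,0,0])
print("foot z",fz,"foot centre",(e-.006*x)[:2].round(4),"TCP",p.round(4))
g=(abs(P[...,2]-.17)<.0045)&(np.linalg.norm(P[...,:2]-[.605,-.158],axis=2)<.06)
# rim of the bore, by rays out from its centre, away from rod
uc,vc=[261,183]
pts=[]
for a in np.radians(np.arange(150,391,10)):
    for s in np.arange(4,25,.5):
        uu,vv=uc+s*np.cos(a),vc+s*np.sin(a)
        if g[int(round(vv)),int(round(uu))]:
            pts.append(ray(c,uu-.25*np.cos(a),vv-.25*np.sin(a),.17));break
pts=np.array(pts);print("bore",fitc(pts))
mm=g.astype(np.uint8);cs,_=cv2.findContours(mm,cv2.RETR_EXTERNAL,cv2.CHAIN_APPROX_NONE);q=max(cs,key=len)[:,0];q=q[(q[:,1]<200)]
Q=np.array([ray(c,a,b,.17) for a,b in q]);d=np.linalg.norm(Q[:,:2]-[.605,-.158],axis=1);print("outer",fitc(Q[(d>.038)&(d<.05)]))
E
```

```text
tip row 182 cols 255 263 z there 0.18918593424571795
foot z 0.18020933975564846 foot centre [ 0.6052 -0.1584] TCP [ 0.6043 -0.1579  0.3087]
bore (array([ 0.6039, -0.1579]), np.float64(0.0128), 25)
outer (array([ 0.6037, -0.1577]), np.float64(0.0429), 145)
```

```bash
python3 -m pendant '[{"dp":[0.004,0,0.06],"rotation":[0,0,0],"jaw":0},{"dp":[0.004,0,0.12],"rotation":[0,0,0],"jaw":0},{"dp":[0.004,0,0.18],"rotation":[0,0,0],"jaw":0},{"dp":[0.004,0,0.24],"rotation":[0,0,0],"jaw":0},{"dp":[0.004,0,0.3],"rotation":[0,0,0],"jaw":0},{"dp":[0.004,0,0.36],"rotation":[0,0,0],"jaw":0},{"dp":[0.004,0,0.38],"rotation":[0,0,0],"jaw":0}]'
python3 -c "
from h import *
rows([(np.array([.6037,-.1577,.1925]),tool(75.6,0))])"
```

```text
time: 14.72
ee_pos: [0.6032, -0.1577, 0.2505]
eef_rot: [0.131, 0.991, -0.0, -0.002]
ft_force: [0.7, -0.1, -1.8]
width: 0.008
grip_force: 45.5
t 14.72 p [ 0.6032 -0.1577  0.2505] rv [ -23.5 -178.3    0. ] j [ 0.22  0.32 -0.05  1.42  0.02  1.41  1.48] w 0.008 F [ 0.7 -0.1 -1.8] g 45.5
dp [-0.004, 0.001, 0.387] rot [-0.0001, -0.0005, -0.0017]
```

```bash
python3 -m pendant '[{"dp":[-0.004,0,0.06],"rotation":[0,0,0],"jaw":0},{"dp":[-0.004,0,0.12],"rotation":[0,0,0],"jaw":0},{"dp":[-0.004,0,0.18],"rotation":[0,0,0],"jaw":0},{"dp":[-0.004,0,0.24],"rotation":[0,0,0],"jaw":0},{"dp":[-0.004,0,0.3],"rotation":[0,0,0],"jaw":0},{"dp":[-0.004,0,0.36],"rotation":[0,0,0],"jaw":0},{"dp":[-0.004,0,0.385],"rotation":[0,0,0],"jaw":0},{"dp":[-0.004,0,0.385],"rotation":[0,0,0],"jaw":0}]'
python3 - <<'E'
from meas import *
rows([(np.array([.6037,-.1577,.1925]),tool(75.6,0))])
ims=[]
for n,(u,v,w) in dict(scene=(300,190,62),side=(261,190,40)).items():
    c=camera(n);np.savez(f"pics/{n}9.npz",**c);h=w*5//4
    ims.append(cv2.resize(c["image"][v-h:v+h,u-w:u+w,::-1],(400,500),interpolation=cv2.INTER_CUBIC))
cv2.imwrite("pics/m9.png",np.hstack(ims))
E
```

```text
time: 15.72
ee_pos: [0.6038, -0.1579, 0.1934]
eef_rot: [0.131, 0.991, -0.0, -0.001]
ft_force: [-0.6, 0.4, -1.7]
width: 0.008
grip_force: 45.5
t 15.72 p [ 0.6038 -0.1579  0.1934] rv [ -23.5 -178.3    0. ] j [ 0.23  0.35 -0.06  1.5   0.02  1.3   1.48] w 0.008 F [-0.6  0.4 -1.7] g 45.5
dp [0.001, 0.001, 0.006] rot [-0.0001, -0.0005, -0.0017]
```

View pics/m9.png

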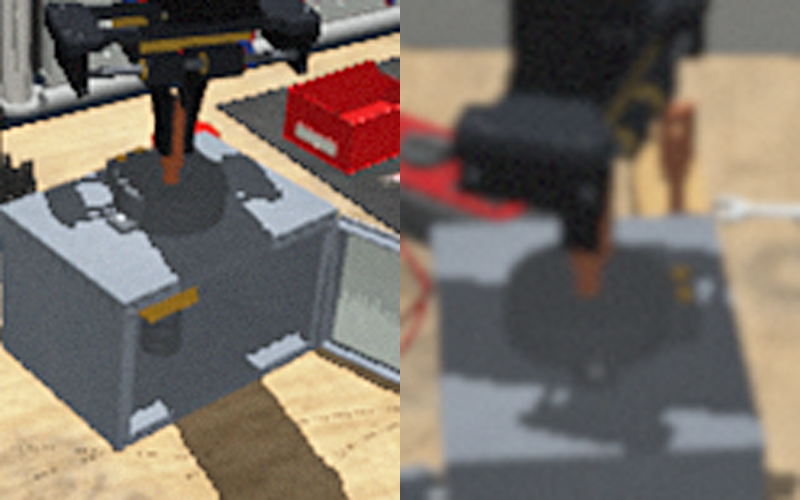

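The rod stands centred in the ring with its barrel just above the bore. The door is wide open, and the wrist force shows only the rod's weight.

```bash
python3 -c "
from bench import r
print(r.close_job())"
```

```text
the job is handed in; nothing more can be done
None
```

The job is handed in: the door is open to about 100°, and the long rod is held upright in the ring's bore, centred to about 1 mm. By calculation its foot is about 10 mm above the clamp's base, 24 mm down between the jaws; the wrist force readings showed no contact on the way in, and the short rod and tools were left alone.

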